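# Set the clutch-plate gap gauge with its thumbwheel and lock it

### The arm

A 6-joint arm with a two-finger parallel gripper is mounted at the origin on the work surface. World frame = base frame: x ahead of the robot, y to its left, z up, the work surface at z = 0. Lengths are in m, angles in rad, forces in N, time in s.
With the tool pointing down it reaches from about 0.35 to 0.8 m from the base axis. Payload 7.3 kg.
Tool frame: the origin (TCP) lies midway between the tips of the shut fingers; the grasp point (between the pads) lies 19 mm behind it (manip.grip_point_offset is the distance from the TCP to the grasp point, in m); z points along the fingers, y is the direction in which the jaws open and shut (so a half turn about z gives the same grasp; the last joint's range is limited). The gripper opens to 85 mm and grips with 20 to 120 N. Pads are 22 mm wide; open, the fingers measure 114 mm over their backs; the gripper's body (76 mm by 85 mm) begins 54 mm behind the grasp point. The pads swing forward as they close: fully open they stand 13 mm farther back than shut.
Start: joints at [-1.353, 0.342, 1.524, -0, 1.275, -0.146], TCP at [0.187, -0.491, 0.231] pointing down, gripper open.
Joint ranges: [-2.53, 2.53], [-0.77, 2.02], [0.04, 2.7], [-1, 4.14], [0.28, 2.66], [-3.11, 3.11]. Speed limits (rad/s): [2.57, 2.57, 3.14, 3.14, 3.14, 3.14].

### API

Orientations are given as a rotation vector (axis times angle).
In Python, from rig import manip, get_image, camera_info, ticket gives the robot as it stands.
- The arm moves only by the shell command python3 -m crank 'ROWS' [OPENING] [FORCE]. ROWS is JSON, a list of rows, each an object with "delta_pos": the shift along the tool's x, y, z in cm, a list of three; "twist": the turn about the tool's z in rad. A call has 1 to 8 rows; each row is the pose to reach, as a shift and turn from the pose commanded when the call began, along the tool's axes at that moment; what a row does not reach only later rows make up. A row lasts 1/12 s, in which the tool goes at most 41.7 mm and 7.16 degrees, less where a joint would pass 70% of its speed; a pose out of reach is approached as far as the arm can. A call with a gripper value outside its range is refused whole. OPENING is the closure, from 0 (fully open) to 1 (shut), set as the call begins (- or left out, the last holds). The fingers move at their own pace and stop on an object; FORCE is the grip in N (left out, the last holds). Time passes only in rows, so rows that repeat a pose let the fingers close. It gives the time, the measured TCP pose, the force and the opening at its end, in the units of the state.
- manip.state(): the state, without advancing time (a new reading comes with each control period).
- get_image(name): name is "scene" or "top"; returns the picture (420x560x3 uint8, red, green, blue); there is no depth.
- camera_info(name): a dict with "mtx" (3x3 intrinsics, pixels), "eye" and "rotation" of the camera in the world. Camera axes: x right, y up, looking along -z (the intrinsics and any distortion apply to the point x, -y, -z); pixel columns grow to the right and rows downward; lengths in m; the calibration is good to about 2 mm. A picture is of the moment at which its call begins. camera_info takes no time and is no camera call.
- ticket.sign_off(): hands the job in, once; it reports no verdict.
The state is a dict: "time_s": time; "qpos": joint angles; "joint_velocities": joint speeds; "joint_torque": joint torques, N m; "tcp_pos": TCP position; "eef_rot": TCP orientation; "ft_force": force on the tool from outside, world axes, zero at the start; "wrist_torque": the same for the moment, N m; "width": finger opening in m.
Only numpy, scipy, OpenCV 4.12 (cv2) and the standard library are available. Lean on these libraries where they do the work, as an engineer would, in place of code of your own. Each camera call takes 0.05 s, during which the arm holds its last target.

### The job

On the gap gauge fixture, roll the knurled wheel under a fingertip until the jaw has closed in to the gauge mark, its pointer standing on the fin of the marker clip, and then press the lock plunger at the other end of the fixture fully down with a fingertip. Move the jaw by the wheel only: do not touch the jaw or the marker clip, and do not press the lock before the pointer is on the mark. Grasp or lift nothing, leave the loose parts where they are, and finish clear of everything.

Things in the scene. Friction and masses are not known exactly. Their poses are not given: they have to be found in the camera images.
- fixture: gap gauge: grey base plate bolted to the bench, 150 (x) by 310 (y) by 15 mm. Origin on the bench surface, plate from y = -165 to +145 mm; x points away from the robot, y left, z up (yawed up to 0.3 rad). Positions below are in this frame. Fixed steel anvil block (48 x 25 mm, top 60 mm up) centred at y = -67.5 mm; gear case (48 x 15 mm, top 65 mm up) at y = +53.5 mm
- wheel: knurled steel thumbwheel, 76 mm diameter, 28 mm wide, axle along y at x = 0, y = 85 mm, 62 mm up (origin at its centre), between fixed cheeks (44 mm long, tops 70 mm up). Turns easily (under 1.5 N at the rim), stays where left. Rolling its top away from the robot (+x) moves the jaw towards the anvil (-y) 6 mm per radian; rolling it back opens the jaw. Takes several strokes
- wheel_top (a point): the highest point of the wheel's rim, 100 mm above the bench when untouched; does not turn with the wheel but goes down with it
- wheel_float (a joint): how far the sprung head (wheel, gear case, screw and jaw as one) is pressed down (m): 0 at rest, up to 0.010, sprung upward at 800 N/m (4 N at 5 mm), so that a fingertip stroking straight and level a few mm below the untouched top keeps rolling it; negative if it is pulled up, which is not allowed beyond 0.003
- jaw: sliding steel jaw block, 44 (x) by 26 (y) mm, from 25 to 61 mm up, between the gear case and the anvil, travels 45 mm along the fixture's y, with a thin pointer blade (4 mm wide, 51 to 55 mm up) sticking out to +x. Not to be touched
- pointer (a point): tip of the jaw's pointer blade, at x = 50 mm, 53 mm up
- marker: small steel clip on the far-side rail (16 mm wide along y) carrying the gauge mark: an upright dark fin 6 mm wide, 39 to 59 mm up. Not to be touched; it stays where it is during the job
- mark (a point): middle of the near edge of the marker's fin, at x = 53 mm, 53 mm up: the pointer tip must stand opposite to it, at the same fixture y. At the start the pointer is 10 to 32 mm on the +y side of it
- lock (a joint): how far the lock plunger is pressed down (m): 0 up (as at the start), 0.012 fully down. It has stiff friction (about 4 N), no spring, and stays where it is left
- lock_top (a point): middle of the top of the lock plunger's round steel head, 28 mm across, at x = 0, y = -125 mm, 75 mm up when up and 63 mm when down
- thrust_washer: small loose brass washer, 36 mm across, 5 mm thick, lying on the base plate; bystander, origin under its centre
- dowel: loose steel dowel standing on the base plate, 16 mm across, 40 mm high; bystander, origin under its centre
- piston: loose aluminium piston, 60 mm across, 35 mm high, on the bench beyond the fixture; bystander, origin under its centre
- wrench: 170 mm wrench lying on the bench beyond the fixture; bystander
- clutch_ring: flat steel ring, 110 mm across, 6 mm thick, on the bench to the right of the fixture; bystander
- oil_bottle: green bottle, 52 mm across, 130 mm high, on the bench to the left of the fixture; bystander, origin under its centre
- hammer: 280 mm hammer lying on the bench, right; bystander

How it is judged:
By the outcome, as a careful person would: the job done as asked, in the order asked, and still so for the second after the job is handed in, with the robot touching nothing.
It also fails if it takes over 54 s, if anything falls off the work surface, if the arm or the gripper's body presses on something with over 40 N, if the wrist force passes 120 N, or if a joint passes its speed limit or range.

## Working session

There is one attempt and no reset: what is moved stays moved. The work goes in short steps, Python scripts to look and compute and a shell command to move; the robot and the scene stay as the last step left them, time stands still between calls to the robot, and variables do not carry over. Pictures are saved under pics/ and viewed, and the job is handed in when it is done.

```bash
ls; mkdir -p pics
python3 - <<'E'
from rig import manip,get_image,camera_info
import cv2,numpy as np
np.set_printoptions(precision=4,suppress=True)
for n in("scene","top"):
    im=get_image(n); cv2.imwrite(f"pics/{n}0.png",cv2.cvtColor(im,cv2.COLOR_RGB2BGR))
    c=camera_info(n); print(n,c)
print(manip.state())
E
```

```text
pics
scene {'mtx': array([[387.0985,   0.    , 281.7889],
       [  0.    , 387.0985, 208.5752],
       [  0.    ,   0.    ,   1.    ]]), 'eye': array([1.0007, 0.4413, 0.7322]), 'rotation': array([0.3537, 1.009 , 2.2399])}
top {'mtx': array([[471.6788,   0.    , 278.5524],
       [  0.    , 471.6788, 209.6966],
       [  0.    ,   0.    ,   1.    ]]), 'eye': array([ 0.2376, -0.1019,  1.5626]), 'rotation': array([ 0.1685, -0.16  , -1.5418])}
{'time_s': 0.1, 'qpos': array([-1.353 ,  0.3427,  1.5249, -0.    ,  1.2754, -0.146 ]), 'joint_velocities': array([ 0.0002, -0.0017, -0.0014, -0.0012,  0.0009, -0.0001]), 'joint_torque': array([  0.0017, -43.4448, -24.649 ,  -0.0001,   0.0047,   0.    ]), 'tcp_pos': array([ 0.1867, -0.4903,  0.2307]), 'eef_rot': array([-3.0884, -0.5681,  0.0001]), 'ft_force': array([-0.1961, -0.2384,  1.3523]), 'wrist_torque': array([-0.0285, -0.0203,  0.0327]), 'width': 0.08546375350488196}
```

View pics/scene0.png

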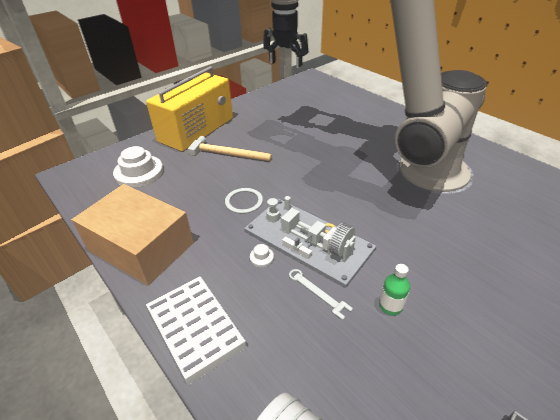

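View pics/top0.png

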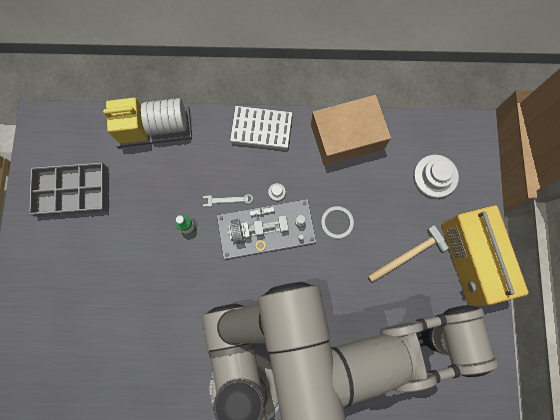

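```bash
cat > h.py <<'E'
import numpy as np,cv2
from scipy.spatial.transform import Rotation as R
from rig import manip,get_image,camera_info
np.set_printoptions(precision=4,suppress=True)
def proj(n,P):
    c=camera_info(n);Rm=R.from_rotvec(c['rotation']).as_matrix()
    p=(np.atleast_2d(P)-c['eye'])@Rm; p=p*[1,-1,-1]
    q=p@c['mtx'].T; return q[:,:2]/q[:,2:]
def ray(n,u,v):
    c=camera_info(n);Rm=R.from_rotvec(c['rotation']).as_matrix()
    d=np.linalg.inv(c['mtx'])@[u,v,1]; return c['eye'],Rm@(d*[1,-1,-1])
def onz(n,u,v,z):
    e,d=ray(n,u,v); return e+d*(z-e[2])/d[2]
def grab(n,name):
    im=get_image(n); cv2.imwrite(f"pics/{name}.png",cv2.cvtColor(im,cv2.COLOR_RGB2BGR)); return im
def crop(name,x,y,w,h,k,out):
    im=cv2.imread(f"pics/{name}.png")[y:y+h,x:x+w]
    cv2.imwrite(f"pics/{out}.png",cv2.resize(im,None,fx=k,fy=k,interpolation=cv2.INTER_CUBIC))
E
python3 - <<'E'
from h import *
crop("scene0",235,185,150,100,5,"s0c"); crop("top0",210,190,120,75,6,"t0c")
E
```

```text
(no output)
```

View pics/s0c.png

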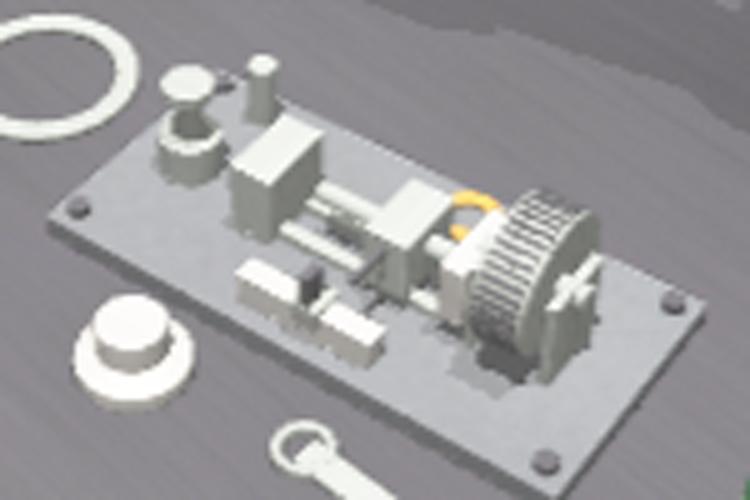

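View pics/t0c.png

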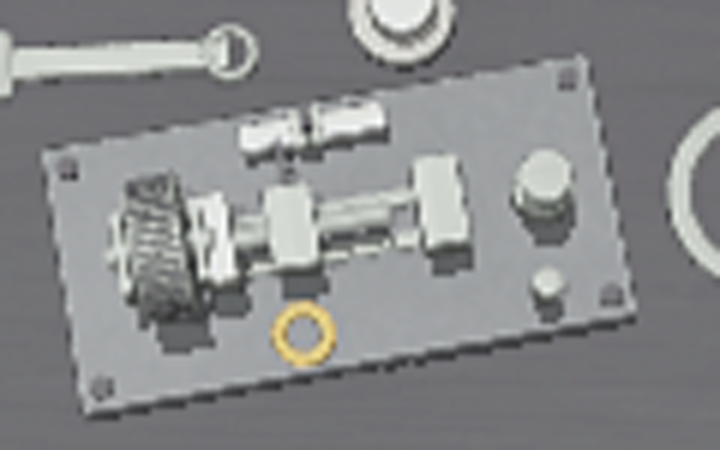

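```bash
cat >> h.py <<'E'
def plate(n):
    im=get_image(n) if isinstance(n,str) else n
E
python3 - <<'E'
from h import *
for n,pts in (("top",[(45,152),(582,57),(635,318),(90,412)]),):
    q=[(210+u/6,190+v/6) for u,v in pts]
    P=np.array([onz(n,*p,0.015) for p in q]); print(P)
    # far-left(+x,+y), far-right(+x,-y), near-right, near-left
    F=np.array([[75,145],[75,-165],[-75,-165],[-75,145]])/1000
    M=cv2.estimateAffinePartial2D(F,P[:,:2])[0]; print(M, np.hypot(*M[:,0]))
q=[(235+u/5,185+v/5) for u,v in [(555,495),(48,220),(705,308)]]
P=np.array([onz("scene",*p,0.015) for p in q]); print(P)
def rigid(F,P):
    a=F-F.mean(0);b=P-P.mean(0);th=np.arctan2((a[:,0]*b[:,1]-a[:,1]*b[:,0]).sum(),(a*b).sum())
    c,s=np.cos(th),np.sin(th);Rm=np.array([[c,-s],[s,c]]);t=P.mean(0)-Rm@F.mean(0);return th,t,P-(F@Rm.T+t)
F3=np.array([[75,145],[75,-165],[-75,145]])/1000
print(rigid(F3,P[:,:2]))
Pt=np.array([onz("top",210+u/6,190+v/6,0.015) for u,v in [(45,152),(582,57),(635,318),(90,412)]])
print(rigid(F,Pt[:,:2]))
E
```

```text
[[ 0.5431  0.1142  0.015 ]
 [ 0.6043 -0.1846  0.015 ]
 [ 0.4573 -0.2154  0.015 ]
 [ 0.3987  0.0823  0.015 ]]Traceback (most recent call last):
  File "<stdin>", line 7, in <module>
cv2.error: OpenCV(4.12.0) /io/opencv/modules/calib3d/src/ptsetreg.cpp:1108: error: (-215:Assertion failed) count >= 0 && to.checkVector(2) == count in function 'estimateAffinePartial2D'
```

```bash
cat >> h.py <<'E'
def rigid(F,P):
    a=F-F.mean(0);b=P-P.mean(0);th=np.arctan2((a[:,0]*b[:,1]-a[:,1]*b[:,0]).sum(),(a*b).sum())
    c,s=np.cos(th),np.sin(th);Rm=np.array([[c,-s],[s,c]]);t=P.mean(0)-Rm@F.mean(0);return th,t,P-(F@Rm.T+t)
E
python3 - <<'E'
from h import *
F=np.array([[75,145],[75,-165],[-75,-165],[-75,145]])/1000
q=[(235+u/5,185+v/5) for u,v in [(555,495),(48,220),(705,308)]]
P=np.array([onz("scene",*p,0.015) for p in q])
F3=np.array([[75,145],[75,-165],[-75,145]])/1000
print(rigid(F3,P[:,:2]))
Pt=np.array([onz("top",210+u/6,190+v/6,0.015) for u,v in [(45,152),(582,57),(635,318),(90,412)]])
r=rigid(F,Pt[:,:2]);print(r)
# lock head top from both views, triangulated
def tri(a,b):
    e1,d1=ray("top",*a);e2,d2=ray("scene",*b);d1/=np.linalg.norm(d1);d2/=np.linalg.norm(d2)
    s=np.linalg.lstsq(np.c_[d1,-d2],e2-e1,rcond=None)[0];return e1+s[0]*d1,e2+s[1]*d2
def fx(p,r=r):
    c,s=np.cos(r[0]),np.sin(r[0]);return np.r_[np.array([[c,s],[-s,c]])@(p[:2]-r[1]),p[2]]
S=lambda u,v:(235+u/5,185+v/5)
T=lambda u,v:(210+u/6,190+v/6)
a,b=tri(T(544,178),S(188,82)); print("lock",a,b,fx(a),fx(b))
def W(x,y,z):
    c,s=np.cos(r[0]),np.sin(r[0]);return np.r_[np.array([[c,-s],[s,c]])@[x,y]+r[1],z]
for nm,p in dict(lock=(0,-.125,.075),wt=(0,.085,.1),anv=(0,-.0675,.06),gear=(0,.0535,.065)).items():
    w=W(*p);u=proj("top",w)[0];v=proj("scene",w)[0];print(nm,w,(u-[210,190])*6,(v-[235,185])*5)
E
```

```text
(np.float64(0.20551565383935674), array([ 0.505 , -0.0327]), array([[-0.0024, -0.0034],
       [-0.0011,  0.0034],
       [ 0.0035, -0.    ]]))
(np.float64(0.20072029949008183), array([ 0.4989, -0.0411]), array([[-0.0003, -0.0017],
       [-0.001 ,  0.0032],
       [-0.001 ,  0.0023],
       [ 0.0023, -0.0037]]))
lock [ 0.5243 -0.1621  0.069 ] [ 0.524  -0.1617  0.069 ] [ 0.0008 -0.1236  0.069 ] [ 0.0005 -0.1233  0.069 ]
lock [ 0.5238 -0.1636  0.075 ] [547.2531 176.8628] [185.6118  71.4356]
wt [0.4819 0.0422 0.1   ] [155.4096 237.6719] [537.7403 204.1631]
anv [ 0.5123 -0.1072  0.06  ] [441.2942 200.6445] [274.12   136.5166]
gear [0.4882 0.0114 0.065 ] [219.3696 238.3058] [475.0878 228.7974]
```

Run:
```python
from h import *
for n,box in (("top",(205,185,125,85)),("scene",(235,190,155,105))):
    im=cv2.imread(f"pics/{n}0.png"); x,y,w,h=box
    c=im[y:y+h,x:x+w]
    print(n,c[h//2,8],c[h-25,30])
    g=cv2.cvtColor(c,cv2.COLOR_BGR2GRAY); print(np.histogram(g,bins=range(0,260,10)))
    m=((g>122)).astype(np.uint8); m=cv2.morphologyEx(m,cv2.MORPH_CLOSE,np.ones((9,9)))
    m=cv2.morphologyEx(m,cv2.MORPH_OPEN,np.ones((9,9)))
    k,l,st,ct=cv2.connectedComponentsWithStats(m); i=1+np.argmax(st[1:,4]); m=(l==i).astype(np.uint8)
    cn=max(cv2.findContours(m,0,1)[0],key=len); ap=cv2.approxPolyDP(cn,4,True)[:,0]; print(ap+[x,y], cv2.boxPoints(cv2.minAreaRect(cn))+[x,y])
    v=cv2.resize(c,None,fx=5,fy=5,interpolation=cv2.INTER_CUBIC); cv2.drawContours(v,[cn*5+2],-1,(0,0,255),1); cv2.imwrite(f"pics/pl_{n}.png",v)
```

```text
top [117 114 113] [179 177 175]
(array([   0,    0,    0,    0,    1,   42,   73,   70,  141,  251,  588,
       5235,  182,  131,  139,  541, 1907,  204,  104,   81,  302,  407,
        143,   81,    2]), array([  0,  10,  20,  30,  40,  50,  60,  70,  80,  90, 100, 110, 120,
       130, 140, 150, 160, 170, 180, 190, 200, 210, 220, 230, 240, 250]))
[[307 201]
 [285 202]
 [284 185]
 [268 185]
 [269 206]
 [253 207]
 [252 196]
 [243 196]
 [242 211]
 [218 215]
 [223 256]
 [313 242]] [[211.944 195.192]
 [305.664 178.152]
 [317.152 241.336]
 [223.432 258.376]]
scene [145 138 141] [146 139 143]
(array([   0,    0,    0,    0,    0,    0,    6,    2,   34,  125,  222,
       1084,  524, 5633, 3589,  322,  400,  288,  859, 1569,  107,  144,
        161,  240,  665]), array([  0,  10,  20,  30,  40,  50,  60,  70,  80,  90, 100, 110, 120,
       130, 140, 150, 160, 170, 180, 190, 200, 210, 220, 230, 240, 250]))
[[235 190]
 [235 294]
 [389 294]
 [389 212]
 [346 190]] [[235. 190.]
 [389. 190.]
 [389. 294.]
 [235. 294.]]
```

View pics/pl_top.png

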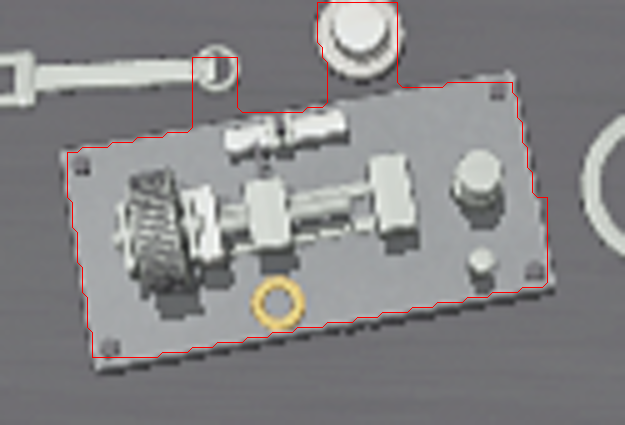

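View pics/pl_scene.png

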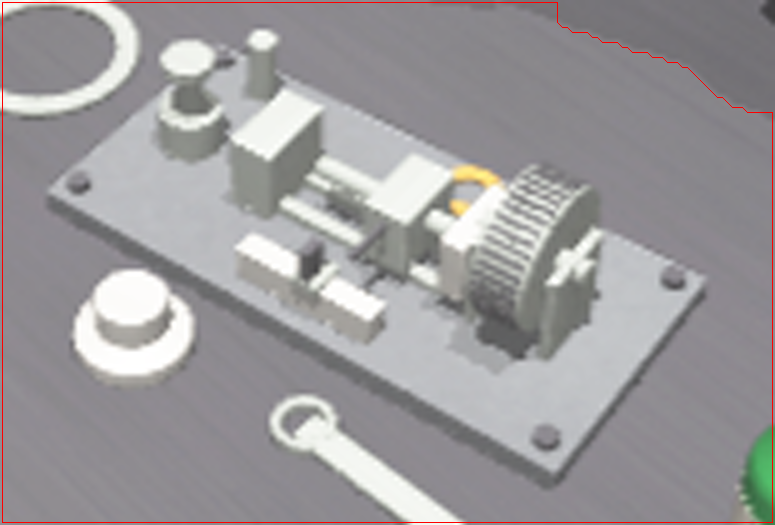

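```bash
cat > fit.py <<'E'
from h import *
from scipy.optimize import least_squares
def W(r,F):
    F=np.atleast_2d(F);c,s=np.cos(r[0]),np.sin(r[0])
    return np.c_[F[:,:2]@np.array([[c,s],[-s,c]])+r[1:3],F[:,2]]
top={ (.075,.145,.015):(63,151),(.075,-.165,.015):(514,76),(-.075,-.165,.015):(551,283),(-.075,.145,.015):(93,363),
 (0,-.125,.075):(480,171),(.024,-.080,.06):(407,153),(-.024,-.08,.06):(414,225),(.024,-.055,.06):(371,160),(-.024,-.055,.06):(381,231)}
sc={(.075,.145,.015):(552,477),(.075,-.165,.015):(49,196),(-.075,.145,.015):(707,283),
 (0,-.125,.075):(188,58),(.024,-.08,.06):(232,140),(.024,-.055,.06):(269,159),(-.024,-.08,.06):(287,93),(-.024,-.055,.06):(324,110)}
o={'top':(205,185),'scene':(235,190)}
def obs(n,d): return np.array(list(d)),np.array([((u-2)/5+o[n][0],(v-2)/5+o[n][1]) for u,v in d.values()])
def res(p,which=('top','scene')):
    out=[]
    for i,(n,d) in enumerate((('top',top),('scene',sc))):
        if n not in which: continue
        F,q=obs(n,d); e=proj(n,W(p[:3],F))-q+p[3+2*i:5+2*i]; out.append(e.ravel())
    return np.concatenate(out+[p[3:]/1.0])
if __name__=="__main__":
    for w in (('top',),('scene',),('top','scene')):
        s=least_squares(res,[.2,.5,-.04,0,0,0,0],args=(w,)); print(w,s.x); 
        print(s.fun.round(1))
    print(W(s.x,[[0,.085,.1],[0,-.125,.075]]))
E
python3 fit.py
```

```text
('top',) [ 0.1907  0.5019 -0.0393 -0.0067  0.1075  0.      0.    ]
[-0.5 -0.8  0.3 -0.9  1.1  1.3 -0.2  0.9  0.1  0.2 -0.4 -0.2  0.7 -0.2
 -0.8 -0.3 -0.3 -0.1 -0.   0.1  0.   0. ]
('scene',) [ 0.1945  0.5038 -0.0351  0.     -0.      0.0892  0.4155]
[ 0.4  0.3 -0.8 -1.1  0.5 -0.1  0.2  0.3 -0.5  0.2 -0.   0.5 -0.2 -0.5
  0.2 -0.   0.  -0.   0.1  0.4]
('top', 'scene') [ 0.1925  0.5026 -0.037   0.6233  0.3561  0.2426  0.9713]
[-0.6 -0.7  0.2 -1.   1.   1.2 -0.2  1.   0.   0.2 -0.5 -0.2  0.6 -0.3
 -0.9 -0.3 -0.4 -0.2  0.1  0.1 -0.7 -1.2  0.4 -0.1  0.3  0.2 -0.5  0.2
 -0.   0.4 -0.1 -0.5  0.2 -0.1  0.6  0.4  0.2  1. ]
[[ 0.4864  0.0464  0.1   ]
 [ 0.5266 -0.1597  0.075 ]]
```

Run:
```python
from fit import *
r=[.1925,.5026,-.037]
crop("scene0",280,228,45,34,16,"z"); crop("top0",235,200,45,34,16,"zt")
for y in range(-50,40,10):
    a=proj("scene",W(r,[[.050,y/1e3,.053],[.053,y/1e3,.053]]))+[-.24,-.97]; b=proj("top",W(r,[[.050,y/1e3,.053]]))-[.62,.36]
    print(y,(a-[280,228])*16+8,(b-[235,200])*16+8)
```

```text
-50 [[59.0693 17.1843]
 [47.1944 28.1888]] [[629.6121 144.8309]]
-40 [[110.3884  44.7376]
 [ 98.5488  55.8464]] [[581.4096 152.9166]]
-30 [[162.2124  72.562 ]
 [150.4095  83.7765]] [[533.1869 161.0057]]
-20 [[214.5488 100.6615]
 [202.7839 111.9834]] [[484.9441 169.0982]]
-10 [[267.4052 129.0403]
 [255.6797 140.471 ]] [[436.6812 177.1941]]
0 [[320.7895 157.7024]
 [309.1047 169.2437]] [[388.3981 185.2934]]
10 [[374.7096 186.6522]
 [363.0669 198.3056]] [[340.0948 193.396 ]]
20 [[429.1736 215.894 ]
 [417.5744 227.6613]] [[291.7713 201.5021]]
30 [[484.1898 245.4323]
 [472.6356 257.3151]] [[243.4277 209.6115]]
```

View pics/z.png

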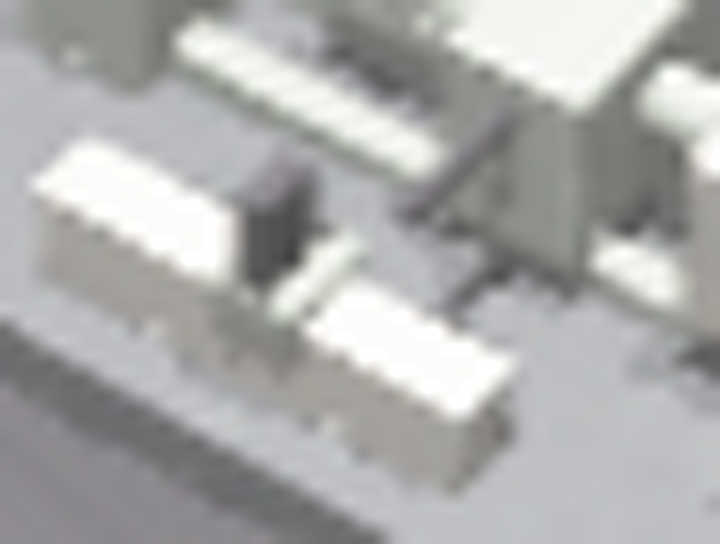

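View pics/zt.png

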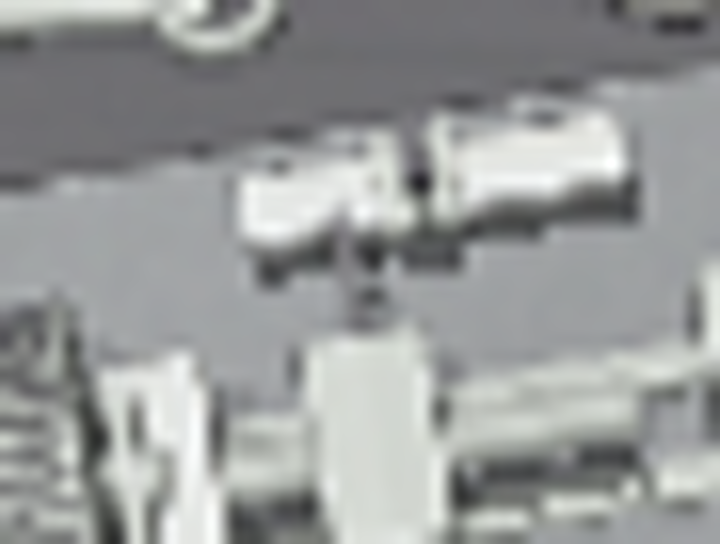

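Run:
```python
from fit import *
im=cv2.imread("pics/scene0.png")[234:250,290:312]
cv2.imwrite("pics/zz.png",cv2.resize(im,None,fx=32,fy=32,interpolation=cv2.INTER_NEAREST))
```

```text
(no output)
```

View pics/zz.png

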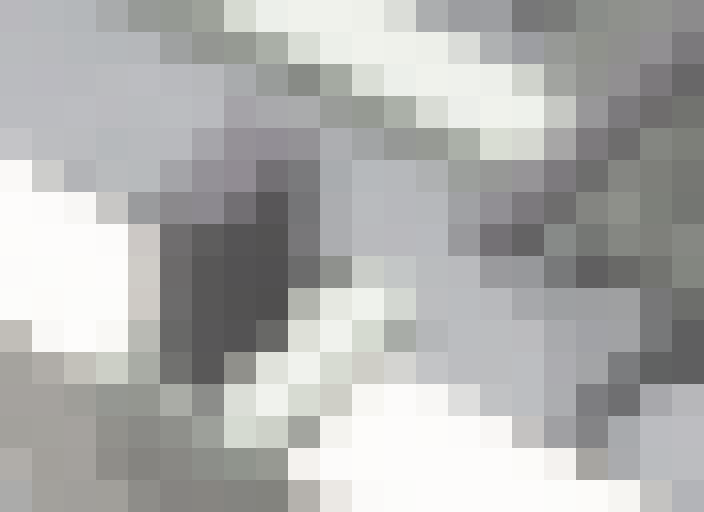

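```bash
cat >> fit.py <<'E'
RR=[.1925,.5026,-.037]
def fxs(u,v,z,r=RR):   # scene pixel -> fixture coords on plane z
    p=onz("scene",u-.24,v-.97,z) if 0 else onz("scene",u+.24,v+.97,z)
    c,s=np.cos(r[0]),np.sin(r[0]);return np.array([[c,s],[-s,c]])@(p[:2]-r[1:])*1000
E
python3 - <<'E'
from fit import *
print(fxs(298.2,237.6,.059),fxs(304.5,240.5,.055))
s=proj("scene",W(RR,[[.053,y,.059] for y in(-.006,-.003,0)]))-[.24,.97];print(s)
E
```

```text
[57.2742  1.1947] [52.8575 16.6349]
[[296.8301 235.2701]
 [297.8367 235.8096]
 [298.8463 236.3507]]
```

```bash
cat >> fit.py <<'E'
def go(x,y,z):
    s=manip.state();Rm=R.from_rotvec(s['eef_rot']).as_matrix()
    w=W(RR,[[x,y,z]])[0]; d=Rm.T@(w-s['tcp_pos'])*100
    yaw=np.arctan2(Rm[1,0],Rm[0,0])
    c,sn=np.cos(RR[0]),np.sin(RR[0]);f=np.array([[c,sn],[-sn,c]])@(s['tcp_pos'][:2]-RR[1:])*1000
    print("t",s['time_s'],"delta cm",d.round(2),"twist",round(yaw-RR[0],3),"tilt",Rm[:,2].round(3),"fix mm",f.round(1),(s['tcp_pos'][2]*1000).round(1),"F",s['ft_force'].round(1),"w",round(s['width'],3))
E
python3 -c "
from fit import *
go(-.035,.085,.15)"
```

```text
t 0.1 delta cm [ 43.65 -40.08   8.13] twist 0.171 tilt [-0.     0.001 -1.   ] fix mm [-396.7 -384.5] 230.7 F [-0.2 -0.2  1.4] w 0.085
```

```bash
python3 -m crank '[{"delta_pos":[2.8,-2.6,0],"twist":0.05},{"delta_pos":[5.6,-5.2,0],"twist":0.1},{"delta_pos":[8.4,-7.8,0],"twist":0.17},{"delta_pos":[11.2,-10.4,0],"twist":0.17},{"delta_pos":[14,-13,0],"twist":0.17},{"delta_pos":[16.8,-15.6,0],"twist":0.17},{"delta_pos":[19.6,-18.2,0],"twist":0.17},{"delta_pos":[22,-20.2,0],"twist":0.17}]' 1 40; python3 -c "
from fit import *
go(-.035,.085,.15)"
```

```text
time_s: 0.77
tcp_pos: [0.3207, -0.221, 0.2312]
eef_rot: [-3.126, -0.304, 0.0]
ft_force: [-0.3, -0.5, -0.0]
width: 0.0002
t 0.7667 delta cm [ 17.91 -23.05   8.13] twist 0.002 tilt [-0.     0.001 -1.   ] fix mm [-213.7 -145.8] 231.2 F [-0.3 -0.5 -0. ] w 0.0
```

```bash
python3 -m crank '[{"delta_pos":[2.4,-3,0],"twist":0},{"delta_pos":[4.8,-6,1],"twist":0},{"delta_pos":[7.2,-9,2],"twist":0},{"delta_pos":[9.6,-12,3],"twist":0},{"delta_pos":[12,-15,4],"twist":0},{"delta_pos":[14.4,-18,5],"twist":0},{"delta_pos":[16.4,-21,6.5],"twist":0},{"delta_pos":[16.4,-21,6.5],"twist":0}]'; python3 -c "
from fit import *
go(-.035,.085,.12)"
```

```text
time_s: 1.43
tcp_pos: [0.4411, 0.0191, 0.1639]
eef_rot: [-3.124, -0.312, 0.005]
ft_force: [-1.9, -0.7, 0.0]
width: 0.0
t 1.4333 delta cm [ 1.48 -1.79  4.39] twist 0.006 tilt [-0.003  0.002 -1.   ] fix mm [-49.6  66.9] 163.9 F [-1.9 -0.7  0. ] w 0.0
```

```bash
python3 -m crank '[{"delta_pos":[0,0,0],"twist":0},{"delta_pos":[0,0,0],"twist":0}]'; python3 -c "
from fit import *
go(-.03,.085,.12);grab('scene','s1');grab('top','t1');crop('s1',235,140,180,130,4,'s1c');crop('t1',190,170,150,110,4,'t1c')"
```

```text
time_s: 1.6
tcp_pos: [0.4407, 0.0139, 0.1661]
eef_rot: [3.126, 0.305, -0.002]
ft_force: [-0.8, -0.6, 0.2]
width: -0.0001
t 1.6 delta cm [ 2.11 -2.32  4.61] twist 0.002 tilt [-0.001 -0.    -1.   ] fix mm [-51.   61.8] 166.1 F [-0.8 -0.6  0.2] w -0.0
```

View pics/s1c.png

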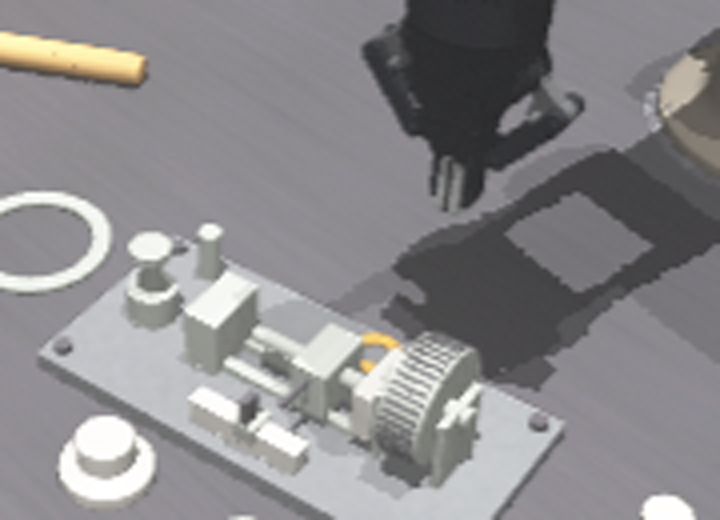

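View pics/t1c.png

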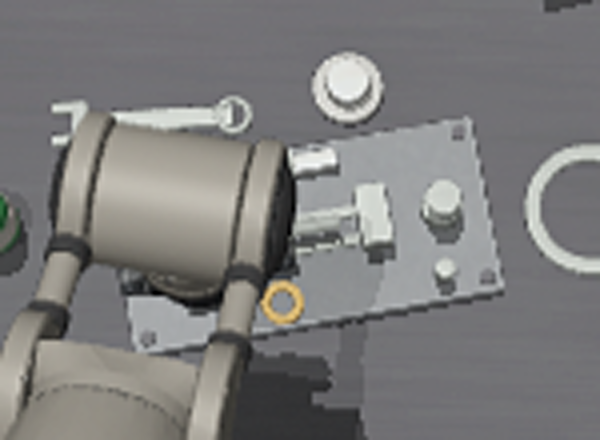

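```bash
python3 -c "
from fit import *
p=manip.state()['tcp_pos'];q=proj('scene',p)[0];print((q-[235,140])*4,(q-[.24,.97]-[235,140])*4)"
```

```text
[450.5235 200.4631] [449.5635 196.5831]
```

```bash
sed -i 's/p=onz.*/p=onz("scene",u-.24,v-.97,z)/' fit.py; python3 -c "
from fit import *
print(fxs(298.2,237.6,.059),fxs(304.5,240.5,.055))"
python3 -m crank '[{"delta_pos":[0.5,-1.2,2],"twist":0},{"delta_pos":[0.9,-2.3,4],"twist":0},{"delta_pos":[0.9,-2.3,6],"twist":0},{"delta_pos":[0.9,-2.3,7.1],"twist":0},{"delta_pos":[0.9,-2.3,7.1],"twist":0},{"delta_pos":[0.9,-2.3,7.1],"twist":0}]'; python3 -c "
from fit import *
go(-.04,.085,.095)"
```

```text
[52.7657 -3.5184] [48.3522 12.023 ]
time_s: 2.2
tcp_pos: [0.4454, 0.0373, 0.0956]
eef_rot: [3.127, 0.301, -0.0]
ft_force: [0.1, 0.3, 0.0]
width: -0.0002
t 2.2 delta cm [ 0.19 -0.12  0.06] twist -0.001 tilt [-0. -0. -1.] fix mm [-41.9  83.8] 95.6 F [0.1 0.3 0. ] w -0.0
```

```bash
python3 -m crank '[{"delta_pos":[0.7,-0.1,0.05],"twist":0},{"delta_pos":[1.4,-0.1,0.05],"twist":0},{"delta_pos":[2.1,-0.1,0.05],"twist":0},{"delta_pos":[2.8,-0.1,0.05],"twist":0},{"delta_pos":[3.5,-0.1,0.05],"twist":0},{"delta_pos":[4.2,-0.1,0.05],"twist":0},{"delta_pos":[4.2,-0.1,0.05],"twist":0}]'; python3 -c "
from fit import *
go(.04,.085,.095);grab('scene','s2');crop('s2',235,160,150,120,5,'s2c')"
```

```text
time_s: 2.78
tcp_pos: [0.4887, 0.0476, 0.0953]
eef_rot: [3.126, 0.304, 0.005]
ft_force: [1.0, -2.2, 4.0]
width: -0.0002
t 2.7833 delta cm [3.75 0.07 0.04] twist 0.002 tilt [ 0.003 -0.    -1.   ] fix mm [ 2.5 85.7] 95.3 F [ 1.  -2.2  4. ] w -0.0
```

View pics/s2c.png

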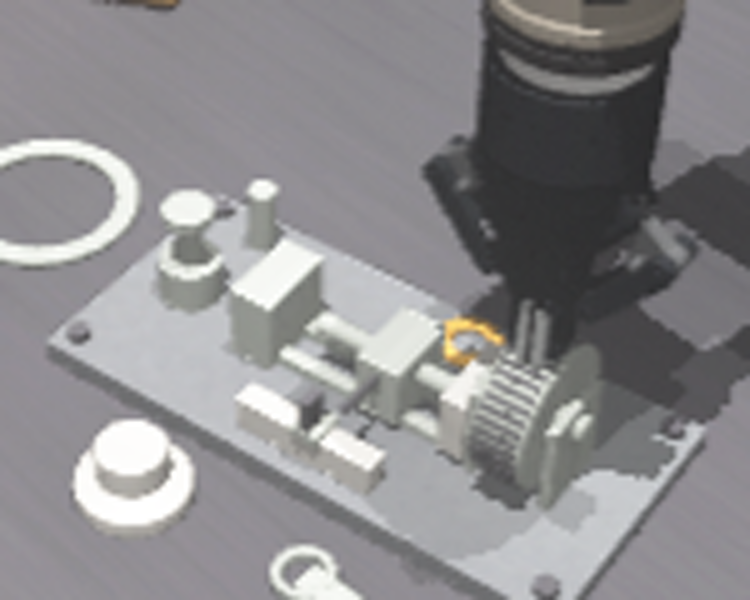

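```bash
python3 -m crank '[{"delta_pos":[0.7,0,0.03],"twist":0},{"delta_pos":[1.4,0,0.03],"twist":0},{"delta_pos":[2.1,0,0.03],"twist":0},{"delta_pos":[2.8,0,0.03],"twist":0},{"delta_pos":[3.5,0,0.03],"twist":0},{"delta_pos":[3.5,0,0.03],"twist":0}]'; python3 -c "
from fit import *
go(-.042,.085,.13);grab('scene','s3');crop('s3',280,228,45,34,16,'s3c')"
```

```text
time_s: 3.33
tcp_pos: [0.522, 0.0546, 0.0941]
eef_rot: [-3.127, -0.304, -0.001]
ft_force: [0.1, -0.3, -0.2]
width: -0.0003
t 3.3333 delta cm [-7.85  0.1  -3.59] twist 0.001 tilt [ 0.  0. -1.] fix mm [36.6 86.2] 94.1 F [ 0.1 -0.3 -0.2] w -0.0
```

View pics/s3c.png

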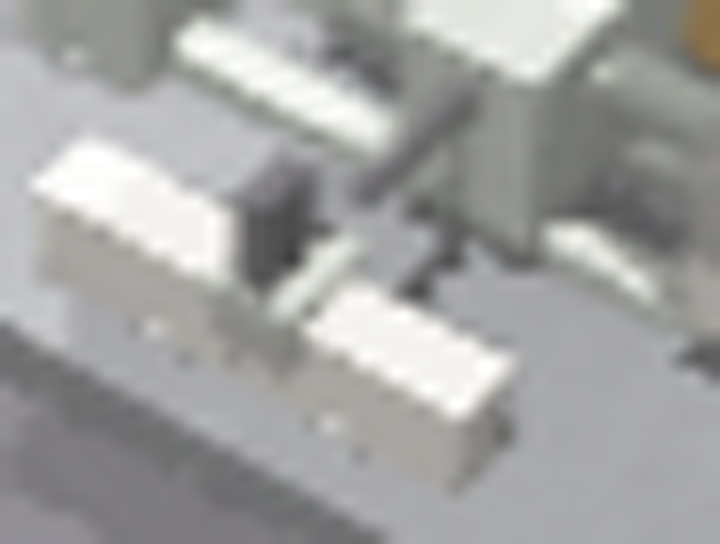

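```bash
python3 -m crank '[{"delta_pos":[0.2,0,-1.8],"twist":0},{"delta_pos":[0,0.1,-3.2],"twist":0},{"delta_pos":[-2.6,0.1,-3.2],"twist":0},{"delta_pos":[-5.2,0.1,-3.2],"twist":0},{"delta_pos":[-7.8,0.1,-2.8],"twist":0},{"delta_pos":[-7.8,0.1,-1.2],"twist":0},{"delta_pos":[-7.8,0.1,-0.1],"twist":0},{"delta_pos":[-7.8,0.1,-0.1],"twist":0}]'; python3 -c "
from fit import *
go(-.042,.085,.095)"
```

```text
time_s: 4.05
tcp_pos: [0.4425, 0.0382, 0.094]
eef_rot: [-3.126, -0.303, 0.006]
ft_force: [-0.0, -0.5, 0.8]
width: -0.0002
t 4.05 delta cm [ 0.26  0.04 -0.1 ] twist 0.001 tilt [-0.004  0.    -1.   ] fix mm [-44.6  85.4] 94.0 F [-0.  -0.5  0.8] w -0.0
```

```bash
python3 -m crank '[{"delta_pos":[0.7,0,-0.03],"twist":0},{"delta_pos":[1.4,0,-0.03],"twist":0},{"delta_pos":[2.1,0,-0.03],"twist":0},{"delta_pos":[2.8,0,-0.03],"twist":0},{"delta_pos":[3.5,0,-0.03],"twist":0},{"delta_pos":[4.2,0,-0.03],"twist":0},{"delta_pos":[4.6,0,-0.03],"twist":0},{"delta_pos":[4.6,0,-0.03],"twist":0}]'; python3 -c "
from fit import *
go(.04,.085,.095);grab('scene','s4');crop('s4',280,228,45,34,16,'s4c')"
```

```text
time_s: 4.72
tcp_pos: [0.4909, 0.0474, 0.096]
eef_rot: [-3.127, -0.304, -0.003]
ft_force: [0.9, 0.3, 3.0]
width: -0.0001
t 4.7167 delta cm [3.53 0.01 0.1 ] twist 0.001 tilt [ 0.002  0.    -1.   ] fix mm [ 4.7 85. ] 96.0 F [0.9 0.3 3. ] w -0.0
```

View pics/s4c.png

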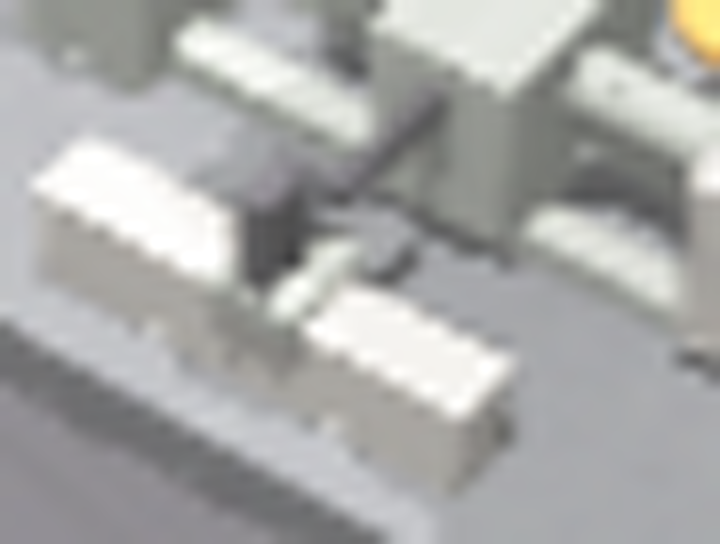

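```bash
python3 -m crank '[{"delta_pos":[0.3,0,0.05],"twist":0},{"delta_pos":[0.6,0,0.05],"twist":0},{"delta_pos":[0.8,0,0.05],"twist":0},{"delta_pos":[0.8,0,0.05],"twist":0},{"delta_pos":[0.8,0,-1],"twist":0},{"delta_pos":[0.8,0,-2],"twist":0},{"delta_pos":[0.8,0,-2],"twist":0}]'; python3 -c "
from fit import *
go(.01,.085,.095);grab('scene','s5');crop('s5',280,228,45,34,16,'s5c')
im=cv2.imread('pics/s5.png')[230:250,290:315]
cv2.imwrite('pics/s5n.png',cv2.resize(im,None,fx=30,fy=30,interpolation=cv2.INTER_NEAREST))"
```

```text
time_s: 5.35
tcp_pos: [0.4984, 0.0484, 0.1173]
eef_rot: [3.126, 0.304, 0.004]
ft_force: [0.2, -0.4, 0.6]
width: -0.0002
t 5.35 delta cm [-0.22 -0.04  2.23] twist 0.001 tilt [ 0.003 -0.    -1.   ] fix mm [12.2 84.6] 117.3 F [ 0.2 -0.4  0.6] w -0.0
```

View pics/s5c.png

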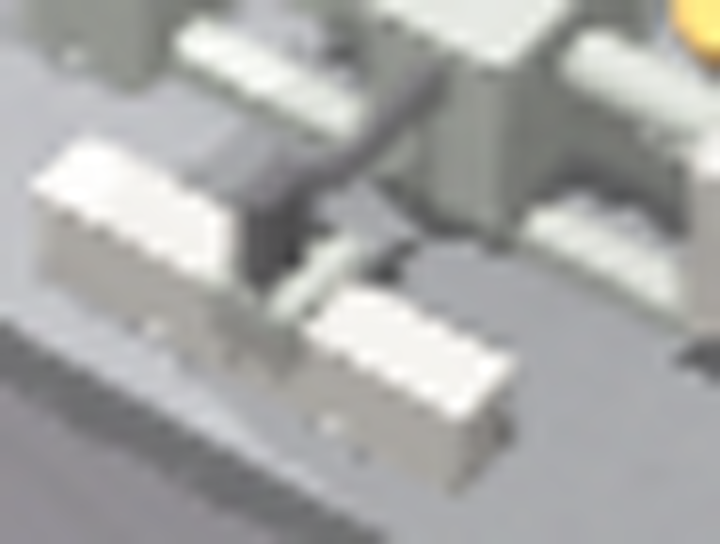

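View pics/s5n.png

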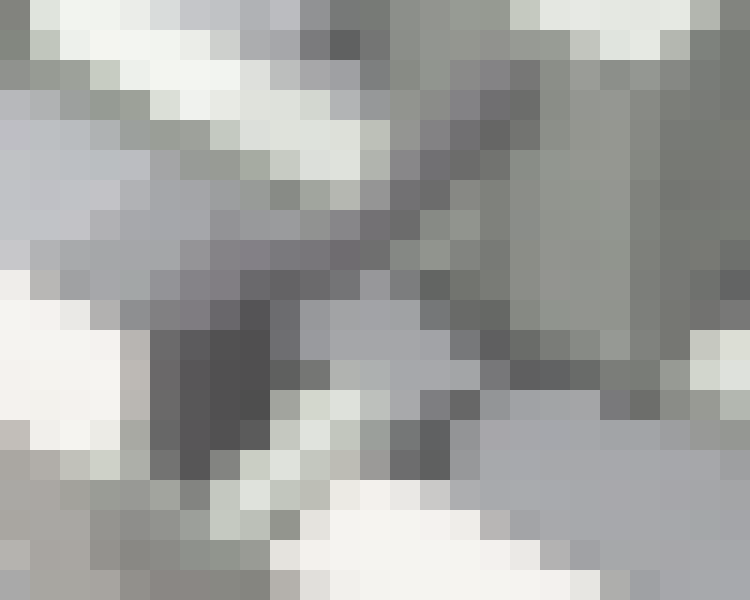

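Run:
```python
from fit import *
Z=lambda u,v:((u-8)/16+280,(v-8)/16+228)
for nm,p in dict(s0=(580,106),s3=(537,82),s5=(497,64)).items(): print(nm,fxs(*Z(*p),.061))
# aligned overlays: jaw corner and blade for ym
for ym in (-5,-4,-3,-2):
    P=[[.053,ym/1e3-.003,.059],[.053,ym/1e3+.003,.059],[.050,ym/1e3-.002,.055],[.050,ym/1e3+.002,.055],[.022,ym/1e3-.002,.055],[.022,ym/1e3+.002,.055],[.022,ym/1e3+.013,.061]]
    q=proj("scene",W(RR,P))+[.24,.97]; print(ym,((q-[290,230])*30+15).round(0).tolist())
```

```text
s0 [19.4716 24.6818]
s3 [19.1614 16.5996]
s5 [19.6336  9.5495]
-5 [[214.0, 221.0], [275.0, 253.0], [246.0, 239.0], [286.0, 260.0], [447.0, 42.0], [487.0, 63.0], [600.0, 68.0]]
-4 [[224.0, 226.0], [285.0, 258.0], [256.0, 244.0], [296.0, 266.0], [457.0, 47.0], [497.0, 68.0], [610.0, 74.0]]
-3 [[234.0, 231.0], [295.0, 264.0], [266.0, 250.0], [306.0, 271.0], [467.0, 53.0], [507.0, 73.0], [620.0, 79.0]]
-2 [[244.0, 237.0], [305.0, 269.0], [276.0, 255.0], [316.0, 277.0], [477.0, 58.0], [517.0, 79.0], [630.0, 84.0]]
```

Run:
```python
from fit import *
for n in('s5','scene0'):
    g=cv2.imread(f'pics/{n}.png',0)[230:247,292:312]; print("     ",*[f"{c:4d}" for c in range(292,312)])
    for i,r in enumerate(g): print(230+i,' ',*[f"{c:4d}" for c in r])
y=-.003
for ym in(-4.,-3,-2):
  for P in ([[.053,ym/1e3+.003,.058]],[[.053,ym/1e3+.003,.052]],[[.053,ym/1e3+.003,.045]]): print(ym,proj("scene",W(RR,P))+[.24,.97])
```

```text
292  293  294  295  296  297  298  299  300  301  302  303  304  305  306  307  308  309  310  311
230    242  241  235  218  198  193  177  188  145  120  120  141  146  153  151  198  229  231  230  229
231    238  244  243  242  235  207  172  167  123   96  116  140  147  148  145  152  154  195  226  231
232    159  201  238  243  243  242  222  189  167  160  126  137  147  137  131  118  140  154  141  149
233    158  152  158  220  240  232  224  223  213  179  151  146  139  130  111  108  139  148  149  136
234    187  177  158  156  159  198  221  224  224  222  190  148  130  112  101  115  141  148  149  135
235    190  189  188  164  153  153  168  200  221  224  178  135  112  107  114  139  148  149  149  134
236    193  194  178  166  165  157  153  137  163  181  149  113  108  135  127  139  147  148  148  128
237    194  177  168  166  166  147  152  154  145  134  113  108  136  146  127  139  146  147  148  128
238    169  166  166  165  148  132  129  121  119  109  111  134  146  130  120  139  146  145  147  126
239    160  167  165  147  132  127  105   99  
[... 2237 characters left out ...]
97  187  186  154  152  120   95  104  115  132
243    251  251  202  107   87   82   79  179  230  240  213  188  187  185  168  159  158  159  119  109
244    252  247  185  103   87   83  103  222  240  215  170  182  188  188  187  170  162  161  119   95
245    192  205  170  112   88  143  224  240  216  205  211  195  189  188  189  172  163  123   97   95
246    157  149  148  170  140  220  240  216  206  246  251  247  221  193  189  173  125  111  168  183
-4.0 [[298.9851 238.399 ]]
-4.0 [[298.9594 240.1235]]
-4.0 [[298.9296 242.1168]]
-3 [[299.3217 238.5795]]
-3 [[299.2945 240.3041]]
-3 [[299.2631 242.2976]]
-2 [[299.6587 238.7603]]
-2 [[299.63  240.485]]
-2 [[299.5969 242.4785]]
```

```bash
python3 -m crank '[{"delta_pos":[-0.9,0,0],"twist":0},{"delta_pos":[-1.8,0,0.5],"twist":0},{"delta_pos":[-1.8,0,1.5],"twist":0},{"delta_pos":[-1.8,0,2.2],"twist":0},{"delta_pos":[-1.8,0,2.2],"twist":0},{"delta_pos":[-1.4,0,2.2],"twist":0},{"delta_pos":[-1.0,0,2.2],"twist":0},{"delta_pos":[-0.7,0,2.2],"twist":0}]';python3 -m crank '[{"delta_pos":[0,0,0],"twist":0},{"delta_pos":[0,0,-1],"twist":0},{"delta_pos":[0,0,-3],"twist":0},{"delta_pos":[-3,0,-6],"twist":0},{"delta_pos":[-6,0,-8],"twist":0},{"delta_pos":[-9,0,-9],"twist":0},{"delta_pos":[-9,0,-9],"twist":0}]'
python3 - <<'E'
from fit import *
go(-.006,.085,.095);g=cv2.cvtColor(grab('scene','s6'),cv2.COLOR_RGB2GRAY)
crop('s6',280,228,45,34,16,'s6c')
g=g[230:247,292:312]; print("     ",*[f"{c:4d}" for c in range(292,312)])
for i,r in enumerate(g): print(230+i,' ',*[f"{c:4d}" for c in r])
E
```

```text
time_s: 6.07
tcp_pos: [0.491, 0.0475, 0.0941]
eef_rot: [-3.127, -0.304, -0.001]
ft_force: [-0.8, 1.7, 5.7]
width: -0.0001
time_s: 6.65
tcp_pos: [0.3983, 0.0295, 0.1851]
eef_rot: [3.126, 0.304, -0.001]
ft_force: [0.7, -1.1, 0.8]
width: -0.0001
t 6.65 delta cm [8.37 0.03 9.01] twist 0.001 tilt [-0.001 -0.001 -1.   ] fix mm [-89.6  85.2] 185.1 F [ 0.7 -1.1  0.8] w -0.0
       292  293  294  295  296  297  298  299  300  301  302  303  304  305  306  307  308  309  310  311
230    242  242  235  218  196  192  177  186  146  119  141  148  148  152  159  214  245  247  247  247
231    237  243  243  242  235  206  173  167  123   98  134  147  148  148  148  155  159  210  243  201
232    158  199  238  243  243  242  232  196  167  160  151  146  148  148  122  139  149  156  155  138
233    158  153  158  219  241  243  243  242  232  187  151  147  148  117  100  137  149  150  147  134
234    186  176  157  156  164  220  241  243  243  223  168  147  117  100  115  141  149  149  146  133
235    189  188  188  164  153  156  178  222  241  209  157  117  108  116  119  141  148  149
[... 476 characters left out ...]
 120  155  165  164  161  120  107  106  134  146  146  135  125
241    253  252  206  113   94   87   84  123  176  189  172  165  163  120   97  107  106  138  135  141
242    253  253  210  109   90   84   83   99  146  209  186  168  127   98  146  121   98  108  119  140
243    253  253  207  110   89   84   82  184  234  243  210  133  114  170  173  164  163  164  123  139
244    253  250  189  105   90   85  107  226  244  220  147  119  172  192  191  174  166  166  182  189
245    198  210  175  115   90  147  228  244  220  210  179  134  177  193  195  193  192  193  193  193
246    161  154  153  175  144  224  243  220  210  249  252  248  229  202  195  195  195  194  194  194
```

View pics/s6c.png

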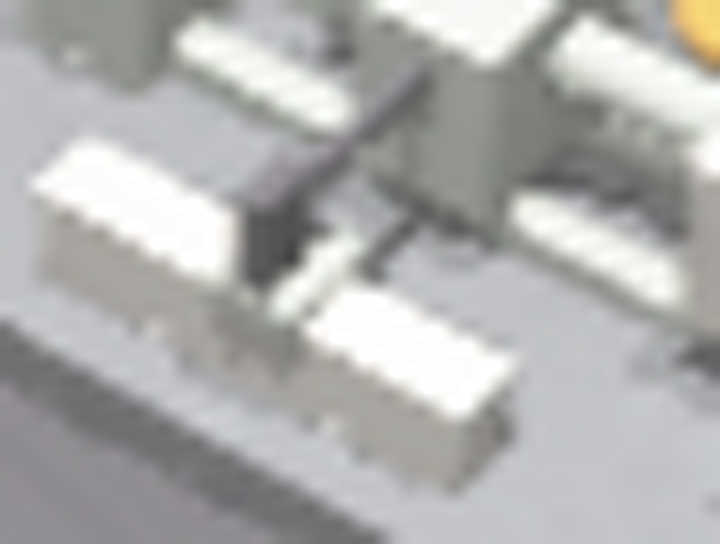

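```bash
python3 - <<'E'
from fit import *
print("fin +y",[fxs(u,v,.059) for u,v in((297,240),(298,239))],"fin -y",[fxs(u,v,.059) for u,v in((295,239),(296,238),(297,237))])
print("blade s6 +y",[fxs(u,v,.055) for u,v in((303.72,234),(304.72,233),(301.76,236),(302.7,235))])
print("blade s0 +y",[fxs(u,v,.055) for u,v in((305.85,240),(306.8,239),(308.85,237))])
E
python3 - <<'E'
import cv2
g=cv2.imread('pics/s6.png')[228:252,288:314]
cv2.imwrite('pics/s6n.png',cv2.resize(g,None,fx=28,fy=24,interpolation=0))
E
```

```text
fin +y [array([60.9093, -1.1244]), array([56.8096, -1.1597])] fin -y [array([61.1244, -6.9119]), array([57.0137, -6.9623]), array([52.8817, -7.0129])]
blade s6 +y [array([31.7001, -2.1634]), array([27.4427, -2.1963]), array([40.0901, -2.0203]), array([35.9644, -2.1696])]
blade s0 +y [array([45.0591, 13.6582]), array([40.9767, 13.5704]), array([32.5305, 13.6837])]
```

View pics/s6n.png

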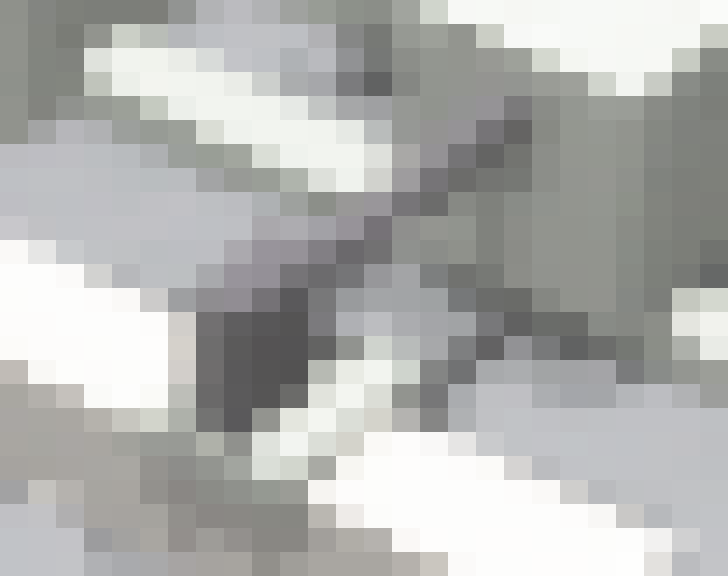

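```bash
python3 -c "
from fit import *
go(0,-.125,.1)"
python3 -m crank '[{"delta_pos":[1.2,3,0],"twist":0},{"delta_pos":[2.4,6,0],"twist":0},{"delta_pos":[3.6,9,0],"twist":0},{"delta_pos":[4.8,12,0],"twist":0},{"delta_pos":[6,15,1],"twist":0},{"delta_pos":[7.5,18,3],"twist":0},{"delta_pos":[9,21,5],"twist":0},{"delta_pos":[9,21,6],"twist":0}]'; python3 -m crank '[{"delta_pos":[0,0,0],"twist":0},{"delta_pos":[0,0,0],"twist":0}]'; python3 -c "
from fit import *
go(0,-.125,.08);grab('scene','s7');crop('s7',235,160,150,120,5,'s7c');grab('top','t7');crop('t7',205,185,125,85,5,'t7c')"
```

```text
t 6.7 delta cm [ 8.71 20.98  8.5 ] twist 0.001 tilt [ 0.001 -0.001 -1.   ] fix mm [-87.3  84.8] 184.7 F [1.2 0.  0.7] w 0.0
time_s: 7.37
tcp_pos: [0.5335, -0.1634, 0.12]
eef_rot: [3.126, 0.299, -0.001]
ft_force: [-0.8, -0.1, 0.2]
width: -0.0
time_s: 7.53
tcp_pos: [0.5304, -0.1584, 0.1224]
eef_rot: [-3.125, -0.303, 0.005]
ft_force: [0.2, -0.3, 0.4]
width: -0.0
t 7.5333 delta cm [-0.39  0.06  4.24] twist 0.001 tilt [-0.003  0.001 -1.   ] fix mm [   4.1 -124.5] 122.4 F [ 0.2 -0.3  0.4] w -0.0
```

View pics/s7c.png

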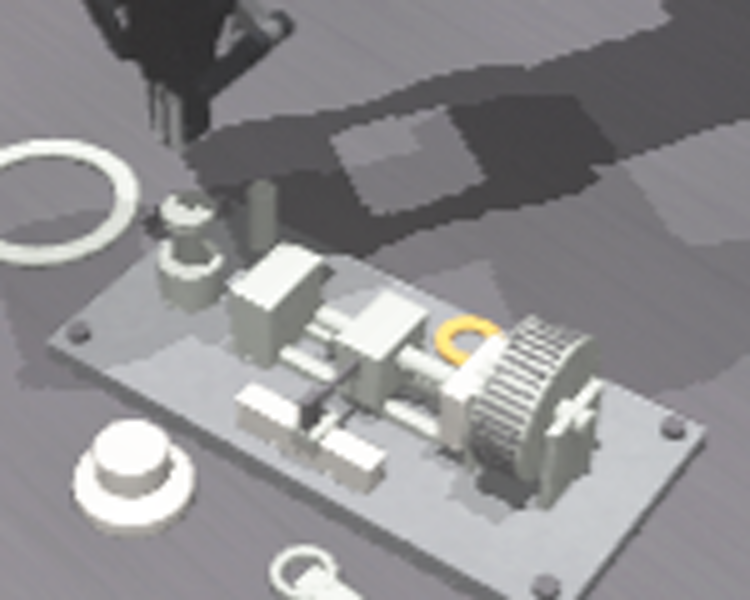

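View pics/t7c.png

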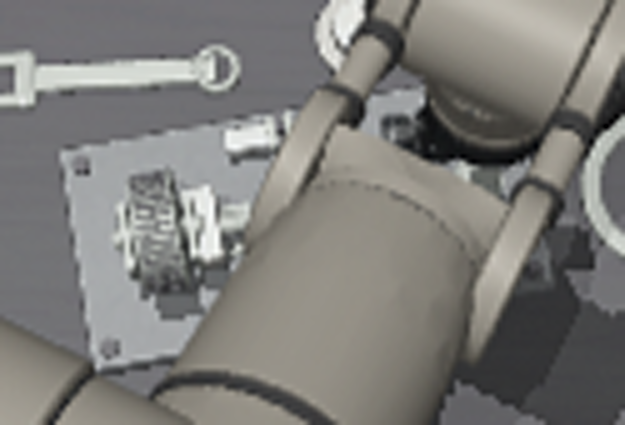

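```bash
python3 -c "
from fit import *
p=W(RR,[[.0,-.1245,.122],[0,-.1245,.075]]);q=proj('scene',p)+[.24,.97];print((q-[235,160])*5+2)"
python3 -m crank '[{"delta_pos":[-0.4,0.05,0.8],"twist":0},{"delta_pos":[-0.4,0.05,1.6],"twist":0},{"delta_pos":[-0.4,0.05,2.4],"twist":0},{"delta_pos":[-0.4,0.05,3.2],"twist":0},{"delta_pos":[-0.4,0.05,4.0],"twist":0},{"delta_pos":[-0.4,0.05,4.2],"twist":0},{"delta_pos":[-0.4,0.05,4.2],"twist":0}]'; python3 -c "
from fit import *
go(0,-.125,.063);grab('scene','s8');crop('s8',235,160,150,120,5,'s8c')"
```

```text
[[187.0409 138.9288]
 [190.3053 209.5182]]
time_s: 8.22
tcp_pos: [0.5267, -0.1599, 0.0808]
eef_rot: [-3.126, -0.304, 0.002]
ft_force: [-0.6, 0.1, 0.9]
width: -0.0003
t 8.2167 delta cm [-0.01 -0.02  1.78] twist 0.001 tilt [-0.002  0.001 -1.   ] fix mm [   0.2 -125.2] 80.8 F [-0.6  0.1  0.9] w -0.0
```

View pics/s8c.png

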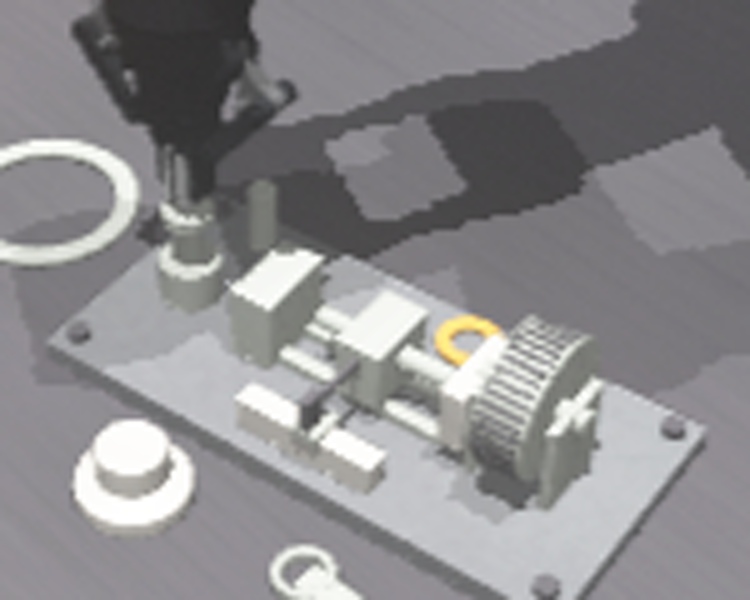

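```bash
python3 -m crank '[{"delta_pos":[0,0,0.4],"twist":0},{"delta_pos":[0,0,0.7],"twist":0},{"delta_pos":[0,0,1.0],"twist":0},{"delta_pos":[0,0,1.3],"twist":0},{"delta_pos":[0,0,1.5],"twist":0},{"delta_pos":[0,0,1.7],"twist":0},{"delta_pos":[0,0,1.8],"twist":0},{"delta_pos":[0,0,1.8],"twist":0}]'; python3 -m crank '[{"delta_pos":[0,0,0],"twist":0}]'; python3 -c "
from fit import *
go(0,-.125,.063)"
```

```text
time_s: 8.93
tcp_pos: [0.5274, -0.1602, 0.0637]
eef_rot: [3.127, 0.304, 0.001]
ft_force: [0.9, -1.1, 1.4]
width: 0.0002
time_s: 9.02
tcp_pos: [0.5272, -0.1602, 0.0637]
eef_rot: [3.127, 0.304, -0.0]
ft_force: [1.3, -0.2, 1.5]
width: 0.0
t 9.0167 delta cm [-0.06 -0.06  0.07] twist 0.001 tilt [-0. -0. -1.] fix mm [   0.6 -125.6] 63.7 F [ 1.3 -0.2  1.5] w 0.0
```

Not yet on the stop (z 63.7 mm, low force); press on a little further.

```bash
python3 -m crank '[{"delta_pos":[0,0,0.1],"twist":0},{"delta_pos":[0,0,0.15],"twist":0},{"delta_pos":[0,0,0.2],"twist":0},{"delta_pos":[0,0,0.2],"twist":0}]'; python3 -c "
from fit import *
go(0,-.125,.063)"
```

```text
time_s: 9.35
tcp_pos: [0.5273, -0.1602, 0.063]
eef_rot: [3.126, 0.304, 0.001]
ft_force: [-2.4, 1.4, 11.6]
width: 0.0003
t 9.35 delta cm [-0.07 -0.07 -0.  ] twist 0.001 tilt [ 0.001 -0.001 -1.   ] fix mm [   0.7 -125.7] 63.0 F [-2.4  1.4 11.6] w 0.0
```

```bash
python3 -m crank '[{"delta_pos":[0,0,0.1],"twist":0},{"delta_pos":[0,0,0.1],"twist":0},{"delta_pos":[0,0,0.1],"twist":0}]'; python3 -c "
from fit import *
go(0,-.125,.063)"
```

```text
time_s: 9.6
tcp_pos: [0.5274, -0.1603, 0.0629]
eef_rot: [3.126, 0.304, 0.002]
ft_force: [-5.0, 1.8, 19.0]
width: -0.0003
t 9.6 delta cm [-0.07 -0.07 -0.01] twist 0.001 tilt [ 0.001 -0.001 -1.   ] fix mm [   0.7 -125.7] 62.9 F [-5.   1.8 19. ] w -0.0
```

Firmly bottomed. I'll retreat upward and then back toward the start side.

```bash
python3 -m crank '[{"delta_pos":[0,0,-0.5],"twist":0},{"delta_pos":[0,0,-2],"twist":0},{"delta_pos":[0,0,-5],"twist":0},{"delta_pos":[0,0,-8],"twist":0},{"delta_pos":[0,0,-11],"twist":0},{"delta_pos":[0,0,-14],"twist":0},{"delta_pos":[-2,2.5,-16],"twist":0},{"delta_pos":[-5,4.5,-16],"twist":0}]'; python3 -m crank '[{"delta_pos":[-2,3,0],"twist":0},{"delta_pos":[-4.5,6,0],"twist":0},{"delta_pos":[-7,9,0],"twist":0},{"delta_pos":[-9,12,0],"twist":0},{"delta_pos":[-11,15,0],"twist":0},{"delta_pos":[-13,18,0],"twist":0},{"delta_pos":[-13,18,0],"twist":0},{"delta_pos":[-13,18,0],"twist":0}]'
python3 - <<'E'
from fit import *
go(0,0,.2);grab('scene','s9');crop('s9',235,170,150,120,5,'s9c');grab('top','t9');crop('t9',205,185,125,85,6,'t9c')
g=cv2.imread('pics/s9.png',0)[230:247,292:312]; print("     ",*[f"{c:4d}" for c in range(292,312)])
for i,r in enumerate(g): print(230+i,' ',*[f"{c:4d}" for c in r])
E
```

```text
time_s: 10.27
tcp_pos: [0.4895, -0.2148, 0.225]
eef_rot: [3.121, 0.309, 0.011]
ft_force: [0.9, -0.6, -0.4]
width: 0.0002
time_s: 10.93
tcp_pos: [0.3926, -0.4166, 0.2198]
eef_rot: [-3.126, -0.298, 0.001]
ft_force: [0.7, 0.5, 0.2]
width: 0.0003
t 10.9333 delta cm [ 17.99 -35.19   2.03] twist -0.002 tilt [-0.001  0.002 -1.   ] fix mm [-180.6 -351.5] 219.8 F [0.7 0.5 0.2] w 0.0
       292  293  294  295  296  297  298  299  300  301  302  303  304  305  306  307  308  309  310  311
230    239  238  232  214  193  189  174  183  143  118  138  146  145  150  156  211  243  246  245  245
231    235  241  240  240  232  203  169  164  121   96  132  144  146  146  144  152  156  206  241  199
232    155  196  235  241  240  239  229  193  163  156  147  144  144  145  120  136  147  153  153  134
233    154  150  155  216  238  241  240  239  229  185  150  144  144  113   99  135  146  146  144  132
234    184  172  154  152  161  217  238  241  240  220  165  144  113   97  113  139  146  145  144  130
235    186  185  183  161  150  153  174  219  238  204  155  115  105  114  118  137  
[... 484 characters left out ...]
 117  151  161  161  158  117  104  104  131  142  144  133  122
241    252  251  202  109   93   85   81  121  173  185  169  163  160  119   94  105  104  128  130  138
242    252  252  206  107   88   82   82   97  142  205  182  164  126   97  144  118   95  104  116  138
243    252  252  203  107   88   82   81  180  232  241  206  130  112  166  169  160  161  161  119  137
244    252  248  186  104   88   83  104  223  242  217  144  116  168  189  188  171  163  163  178  184
245    193  207  171  113   88  144  225  241  218  206  175  132  174  190  191  189  189  188  190  190
246    158  151  149  172  141  221  241  217  207  247  251  247  226  198  191  192  191  191  190  190
```

View pics/s9c.png

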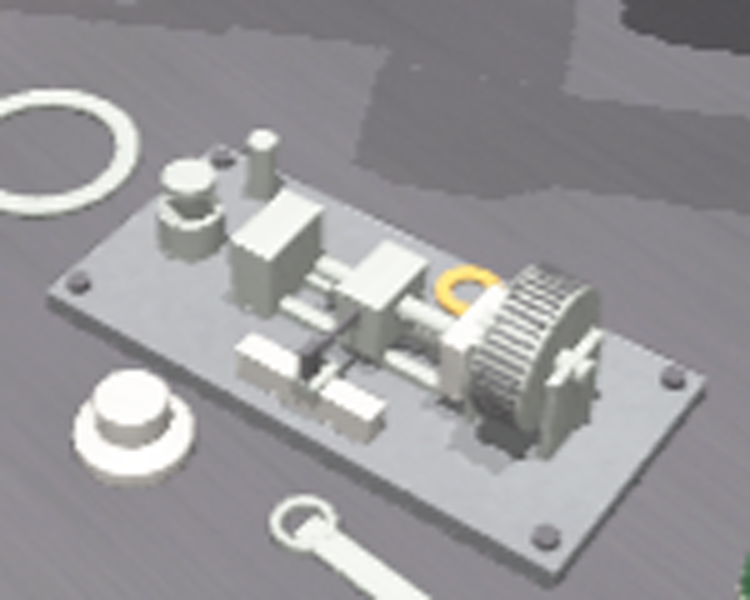

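View pics/t9c.png

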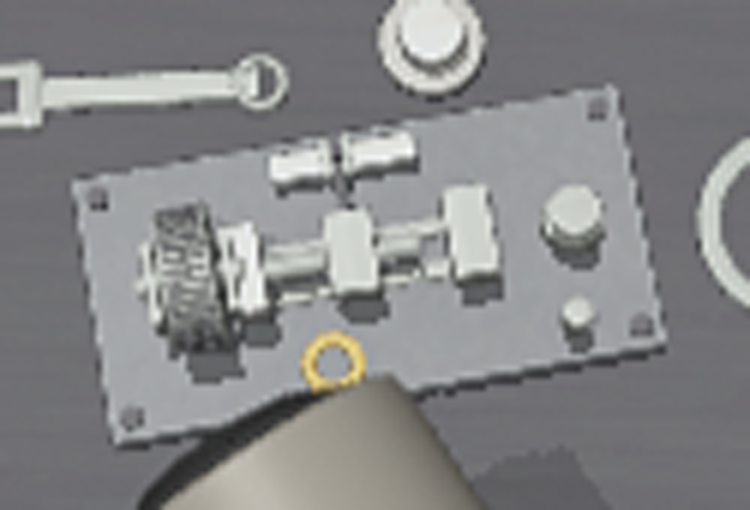

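```bash
python3 -m crank '[{"delta_pos":[0,0,0],"twist":0},{"delta_pos":[0,0,0],"twist":0}]'; python3 -c "
from rig import ticket
print(ticket.sign_off())"
```

```text
time_s: 11.2
tcp_pos: [0.3946, -0.4143, 0.2209]
eef_rot: [-3.126, -0.307, 0.0]
ft_force: [-0.8, -0.0, -0.4]
width: 0.0004
the job is handed in; nothing more can be done
None
```

The jaw was closed to the gauge mark by the wheel, then the lock plunger was pressed fully down. The job was handed in at 11.2 s of the 54 s allowed; it gave no verdict.

- **Wheel:** I rolled it with the shut fingertips in three strokes, about 5 mm below its untouched top. Upward force readings stayed at about 6 N or less.
- **Pointer on mark:** Edge measurements in the scene camera put the pointer at y ≈ -4.1 mm and the fin's centre at y ≈ -4.05 mm in the fixture frame. After locking and retreating, the pointer and fin edges in the scene image sat at the same pixels as before the lock. The top view agrees to about 1 mm, which is as fine as it can show.
- **A disagreement on the way:** After the second stroke, one rough measure (the jaw's corner) suggested the pointer was almost on the mark, while the blade edges said about 2 mm short. I trusted the edges and made one short extra stroke. The clean picture after that confirmed it.
- **Lock:** The plunger reached its stop at 62.9 mm up, against 63 mm expected when fully down, with 19 N on the fingertip. The final picture shows it down.
- **Other parts:** The washer, dowel, piston, wrench and ring look undisturbed in the last pictures; I did not check the oil bottle and hammer there. The arm ended well clear, with force readings near zero.

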